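# Close the spoon form and hold it shut for the clamps

### The arm

A 6-joint arm with a two-finger parallel gripper is mounted at the origin on the work surface. World frame = base frame: x ahead of the robot, y to its left, z up, the work surface at z = 0. Lengths are in m, angles in rad, forces in N, time in s.
With the tool pointing down it reaches from about 0.3 to 0.75 m from the base axis. Payload 8.5 kg.
Tool frame: the origin (TCP) lies where the fingers leave the gripper's body, on its centre line; the fingertips stand 64 mm ahead of it and the grasp point (between the pads) lies 45 mm ahead of it; z points along the fingers, y is the line along which they close (so a half turn about z gives the same grasp; the last joint's range is limited). The gripper opens to 88 mm and grips with 3 to 60 N. Pads are 18 mm wide; open, the fingers measure 123 mm over their backs; the gripper's body (75 mm by 187 mm) begins 45 mm behind the grasp point.
Start: joints at [0.951, 0.381, 1.297, -0, 1.464, -0.215], TCP at [0.217, 0.506, 0.303] pointing down, gripper open.
Joint ranges: [-3.11, 3.11], [-0.89, 2.33], [0.22, 2.48], [-1.42, 4.56], [0.17, 2.85], [-2.88, 2.88]. Speed limits (rad/s): [2.39, 2.39, 3.14, 3.14, 3.14, 3.14].

### API

Orientations are given as a unit quaternion [w, x, y, z].
In Python, from bench import robot gives the robot as it stands. The module is installed in compiled form; this text tells all that it offers.
- The arm moves only by the tool jog_arm, never from a script. Its argument "moves" is a list of rows, each an object with "jaw": the finger opening in mm, from 0 to 88.1; "slide": the shift along the tool's x, y, z scaled (see below), a list of three; "rot": the turn, a rotation vector about the tool's x, y, z scaled (see below), a list of three. In form: [{"jaw": jaw, "slide": [dx, dy, dz], "rot": [rx, ry, rz]}, ...]. A call has 1 to 8 rows; each row shifts and turns the commanded pose from where the row before left it, along the tool's axes as they then stand; what a row does not reach is not made up. The controller multiplies each number of a shift by 750 mm and each number of a turn by pi rad. A row lasts 1/12 s, in which the tool goes at most 41.7 mm and 7.16 degrees, less where a joint would pass 70% of its speed; a pose out of reach is approached as far as the arm can. A call with a number of a shift or a turn outside -1 to 1 is refused whole. A call with a gripper value outside its range is refused whole. The fingers move at their own pace and stop on an object; "force" is the grip in N (left out, the last holds). Time passes only in rows, so rows that do not move let the fingers close. It gives the time, the measured TCP pose, the force, the opening and the grip force at its end, in the units of the state.
- robot.sense(): the state, without advancing time (a new reading comes with each control period).
- robot.snapshot(name): name is "scene" or "top" or "wrist"; returns a dict with "img" (384x512x3 uint8, red, green, blue), "K" (3x3 intrinsics, pixels), "R" (3x3) and "t" (3): a world point X has camera coordinates R X + t; the wrist camera has in their place "hand_eye" (4x4, takes a point from camera to tool coordinates, whose origin is the TCP and whose axes are the flange's). Camera axes: x right, y down, z forward; pixel columns grow to the right and rows downward; lengths in m; the calibration is good to about 2 mm. A picture is of the moment at which its call begins: read the wrist's pose just before it. There is no depth.
- robot.close_job(): hands the job in; it is judged then, once.
The state is a dict: "clock": time; "joint_pos": joint angles; "dq": joint speeds; "tau": joint torques, N m; "tcp_pos": TCP position; "ee_rot": TCP orientation; "contact_force": force on the tool from outside, world axes, zero at the start; "moment": the same for the moment, N m; "opening": finger opening in m; "grasp_force": force on a finger pad.
Only numpy, scipy, OpenCV 4.12 (cv2) and the standard library are available. Lean on these libraries where they do the work, as an engineer would, in place of code of your own. Each camera call takes 0.05 s, during which the arm holds its last target. There are 200 camera calls.

### The job

The bottom half of the large spoon form stands on the desk with a spoon blank lying in it: take the top half that belongs to it (the larger of the two, with a rib on its back to grip it by), set it the right way round, wide end over wide end, down over the two dowels until it is fully home, and keep it pressed down with one to two kilos of push while I get the clamps on. Finish while still gripping it and pressing: do not let go. Lower it on without ramming it, leave the bottom half about where it stands, and do not disturb the other things on the desk.

Things in the scene. Friction and masses are not known exactly. Their poses are not given: they have to be found in the camera images.
- base: bottom half of the large spoon form: loose pale wood block, 0.3 kg, 190 mm long (x), 30 mm high, paddle-shaped: 66 mm wide at the wide end (+x), 48 mm at the narrow end (-x). Origin: middle of its underside; z up. Its upper face, 30 mm above the desk, has a 4 mm deep spoon-shaped hollow with the blank in it, and a steel dowel near each end on the centre line
- base_wide_dowel (a point): foot of the dowel at the wide end of the bottom half: on the dowel's axis, at the level of the upper face, 81 mm towards +x from the middle. Both dowels are 10 mm thick and stand 20 mm above the face, the lower 10 mm straight, the upper 10 mm a bullet nose
- base_narrow_dowel (a point): the same point of the dowel at the narrow end, 81 mm towards -x from the middle
- lid: top half of the large form: pale wood block, same outline (190 mm long, wide end 66 mm = +x, narrow end 48 mm), 30 mm thick, lying on its mating face, about 0.26 kg. Origin: middle of its underside; z up. Centred on its back a rib to grip: 80 mm long (x), 24 mm wide, from 30 to 56 mm above the underside. 12 mm holes go right through, 81 mm either side of the middle
- lid_wide_hole (a point): centre of the mouth, in the underside, of the hole at the wide end of the large top half (81 mm towards +x from the middle)
- lid_narrow_hole (a point): centre of the mouth, in the underside, of the hole at the narrow end (81 mm towards -x)
- lid_rib (a point): centre of the rib of the large top half, 43 mm above its underside and over the middle of the block
- blank: dark lacquered spoon blank, about 120 mm long, lying hump up in the hollow of the bottom half; handle 10 mm wide and 6 mm thick, hump 33 mm wide and 12 mm high. Origin: under its middle, on the hollow's floor (26 mm above the underside of the bottom half); its hump lies towards +x
- small_lid: top half of another, smaller form, same look: 148 mm long, 58 mm wide at the wide end, 30 mm thick with a rib 62 mm long and 24 mm wide up to 56 mm. Its holes are 126 mm apart and do not fit the large form. Leave it alone. Origin: middle of its underside
- dish: small white porcelain dish, 72 mm across, 22 mm high; bystander. Origin: middle of its underside
- spatula: small flat wooden spatula, 90 mm long, 5 mm thick; bystander. Origin: middle of its underside
- caddy: black lacquered lidded tea caddy, 67 mm across, 68 mm high; bystander. Origin: middle of its underside
- brush: flat lacquer brush, 173 mm long, 22 mm wide, 9 mm thick; bystander. Origin: underside, near its middle
- tweezers: steel tweezers, 120 mm long, lying flat, 6 mm high; bystander. Origin: middle of its underside
- stone: grey polishing stone, 75 x 32 mm, 22 mm high; bystander. Origin: middle of its underside

How it is judged:
On the way, in this order (a step that is already met when the one before it is completed fails the run):
1. the large top half is lifted clear of the desk in the gripper (height (world z) of lid above 0.052 m and contact force between the fingers and lid above 0.5 N), for 0.2 s.
2. it is home on both dowels, wide end over wide end, and still in the gripper (horizontal distance between lid_wide_hole and base_wide_dowel below 0.003 m and horizontal distance between lid_narrow_hole and base_narrow_dowel below 0.003 m and z of each of lid_wide_hole, lid_narrow_hole in the frame of base below 0.032 m and contact force between the fingers and lid above 0.5 N), for 0.2 s.
At the end, for the whole second after the job is handed in: Each hole within 3 mm of its own dowel sideways, mating faces within 2 mm, at rest, still gripped; the halves press on each other with 8 to 45 N (the top's weight is about 2.5 N); bottom half flat, within 30 mm of its start, blank within 8 mm of its place in the hollow (horizontal distance between lid_wide_hole and base_wide_dowel below 0.003 m and horizontal distance between lid_narrow_hole and base_narrow_dowel below 0.003 m and z of each of lid_wide_hole, lid_narrow_hole in the frame of base below 0.032 m and contact force between lid and base between 8 and 45 N and contact force between the fingers and lid above 3 N and z of the grasp point in the frame of lid below 0.07 m and linear speed of lid below 0.01 m/s and distance of base from where it was at the start of the episode below 0.03 m and angle between base's own z axis and vertical below 0.05 rad and x of blank in the frame of base between -0.008 and 0.008 m and y of blank in the frame of base between -0.008 and 0.008 m and z of blank in the frame of base below 0.029 m); the arm keeps its last pose, push and grip.
It fails at once if the form is rammed together (more than 60 N between the halves) (contact force between lid and base above 60 N).
It fails at once if the smaller top half is moved more than 30 mm (distance of small_lid from where it was at the start of the episode above 0.03 m).
It fails at once if another thing on the desk is moved more than 30 mm (distance of any of dish, spatula, caddy, brush, tweezers, stone from where it was at the start of the episode above 0.03 m).
It also fails if it takes over 42 s, if anything falls off the work surface, if the arm or the gripper's body presses on something with over 40 N, if the wrist force passes 120 N, or if a joint passes its speed limit or range.

## Working session

There is one attempt and no reset: what is moved stays moved. The work goes in short steps, Python scripts to look and compute and a tool call to move; the robot and the scene stay as the last step left them, time stands still between calls to the robot, and variables do not carry over. Pictures are saved under pics/ and viewed, at most 10 in all, crops included, and the job is handed in when it is done.

Besides the shell and the picture viewer there is one more tool, called as name([rows], argument=value, ...), one row to a line, values as JSON. jog_arm: Moves the arm, as the interface text tells. Its arguments: {"type":"object","properties":{"moves":{"type":"array"},"force":{"type":"number"}},"required":["moves"]}

```bash
mkdir -p pics
python3 - <<'E'
from bench import robot
import cv2,numpy as np,pickle
s=robot.sense();print({k:np.round(v,3) for k,v in s.items()})
d={}
for n in ["top","scene","wrist"]:
    p=robot.snapshot(n);d[n]=p;cv2.imwrite(f"pics/{n}0.png",p["img"][:,:,::-1])
    print(n,[(k,np.round(p[k],4).tolist()) for k in p if k!="img"])
d["s"]=s
pickle.dump(d,open("d0.pkl","wb"))
im=d["top"]["img"][:,:,::-1]
cv2.imwrite("pics/top0b.png",cv2.resize(im,(800,600),interpolation=cv2.INTER_CUBIC))
E
```

```text
{'clock': np.float64(0.0), 'joint_pos': array([ 0.951,  0.381,  1.298, -0.   ,  1.464, -0.215]), 'dq': array([-0.   ,  0.   ,  0.   , -0.002,  0.001,  0.002]), 'tau': array([-1.0000e-03, -4.3793e+01, -2.2455e+01,  7.1000e-02,  3.5000e-02,
       -0.0000e+00]), 'tcp_pos': array([0.217, 0.505, 0.302]), 'ee_rot': array([-0.   ,  0.201,  0.98 , -0.001]), 'contact_force': array([-1.623, -0.728, -0.416]), 'moment': array([-0.035,  0.058, -0.032]), 'grasp_force': np.float64(0.0), 'opening': np.float64(0.088)}
top [('K', [[353.1234, 0.0, 250.673], [0.0, 353.1234, 193.5069], [0.0, 0.0, 1.0]]), ('R', [[0.0097, -0.9999, 0.0086], [-0.9816, -0.0111, -0.1905], [0.1905, -0.0066, -0.9817]]), ('t', [-0.0131, 0.5682, 0.8732])]
scene [('K', [[483.6747, 0.0, 253.4752], [0.0, 483.6747, 185.7932], [0.0, 0.0, 1.0]]), ('R', [[-0.0934, 0.9956, -0.001], [0.7282, 0.0676, -0.682], [-0.679, -0.0645, -0.7313]]), ('t', [0.0594, -0.3553, 1.59])]
wrist [('K', [[330.3537, 0.0, 253.5524], [0.0, 330.3537, 192.0472], [0.0, 0.0, 1.0]]), ('hand_eye', [[-0.0003, -0.952, -0.3062, 0.0794], [1.0, -0.0002, -0.0004, -0.0011], [0.0003, -0.3062, 0.952, -0.0817], [0.0, 0.0, 0.0, 1.0]])]
```

View pics/top0b.png

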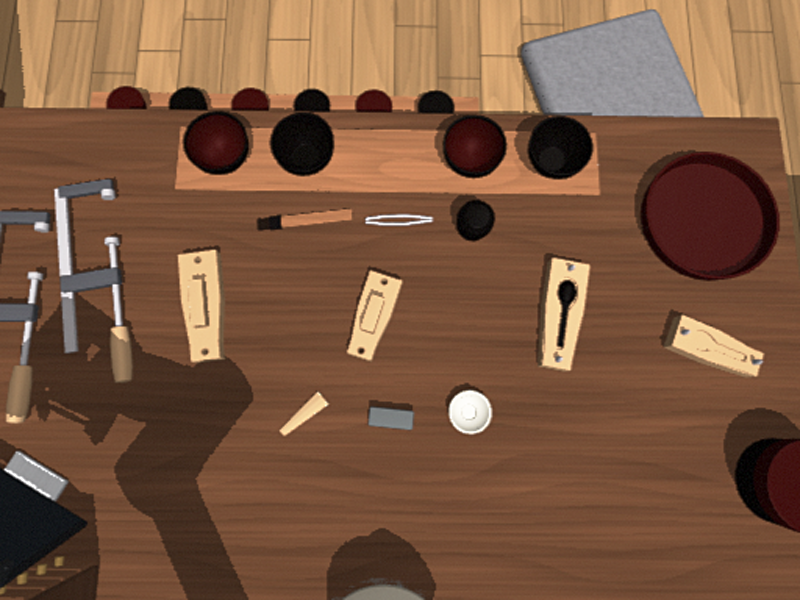

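View pics/scene0.png

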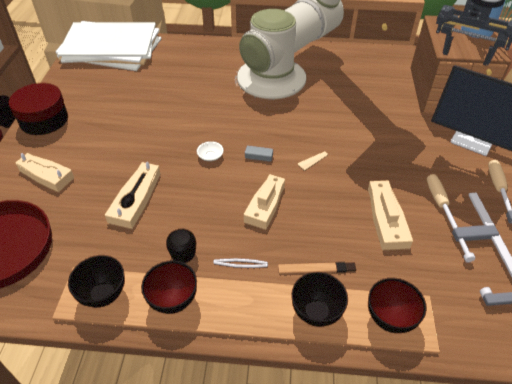

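The top picture (800 px scale) shows the large lid on the left, with holes at about (197,260) and (205,352) and its wide end up. The base is at about (565,313), with dowels at (570,267) and (557,357) and its hump and wide end up. The small lid lies between them. I'll get rough positions from these.

```bash
cat > h.py <<'E'
import numpy as np,pickle,cv2
from scipy.spatial.transform import Rotation as Ro
def ray(K,R,t,px,z):
    d=R.T@np.linalg.inv(K)@np.array([px[0],px[1],1.]);c=-R.T@t
    return c+d*(z-c[2])/d[2]
def q2R(q): return Ro.from_quat(np.r_[q[1:],q[0]]).as_matrix()
def wristRt(p,s):
    H=p["hand_eye"];T=np.eye(4);T[:3,:3]=q2R(s["ee_rot"]);T[:3,3]=s["tcp_pos"]
    M=np.linalg.inv(T@H);return M[:3,:3],M[:3,3]
E
python3 - <<'E'
from h import *
d=pickle.load(open("d0.pkl","rb"));p=d["top"]
f=lambda u,v,z:ray(p["K"],p["R"],p["t"],(u*.64,v*.64),z)
for n,a,b,z in [("lid",(197.5,260),(205.5,352),.03),("base",(570,267),(557,357),.045),("small",(384,282),(365,351),.03)]:
    A=f(*a,z);B=f(*b,z);print(n,A.round(4),B.round(4),((A+B)/2).round(4),np.linalg.norm(A-B).round(4),np.degrees(np.arctan2(*(A-B)[[1,0]])).round(1))
R=q2R(d["s"]["ee_rot"]);print(R.round(3)); print("tool x yaw",np.degrees(np.arctan2(R[1,0],R[0,0])))
E
```

```text
lid [0.6447 0.3328 0.03  ] [0.4839 0.307  0.03  ] [0.5643 0.3199 0.03  ] 0.1628 9.1
base [ 0.6358 -0.3143  0.045 ] [ 0.4803 -0.2845  0.045 ] [ 0.558  -0.2994  0.045 ] 0.1584 -10.9
small [0.609  0.0064 0.03  ] [0.4885 0.0372 0.03  ] [0.5487 0.0218 0.03  ] 0.1244 -14.3
[[-0.919  0.394 -0.001]
 [ 0.394  0.919 -0.001]
 [ 0.    -0.001 -1.   ]]
tool x yaw 156.80711520951937
```

jog_arm([
  {"jaw":88,"slide":[-0.0436,-0.0037,0.0047],"rot":[0,0,0]},
  {"jaw":88,"slide":[-0.0436,-0.0037,0.0047],"rot":[0,0,0]},
  {"jaw":88,"slide":[-0.0436,-0.0037,0.0047],"rot":[0,0,0]},
  {"jaw":88,"slide":[-0.0436,-0.0037,0.0047],"rot":[0,0,0]},
  {"jaw":88,"slide":[-0.0436,-0.0037,0.0047],"rot":[0,0,0]},
  {"jaw":88,"slide":[-0.0436,-0.0037,0.0047],"rot":[0,0,0]},
  {"jaw":88,"slide":[-0.0436,-0.0037,0.0047],"rot":[0,0,0]},
  {"jaw":88,"slide":[-0.0436,-0.0037,0.0047],"rot":[0,0,0]},
])

```text
clock: 0.82
tcp_pos: [0.4496, 0.3811, 0.2742]
ee_rot: [-0.0, 0.201, 0.98, -0.0]
contact_force: [0.4, 1.0, -0.0]
opening: 0.0879
grasp_force: 0.0
```

jog_arm([
  {"jaw":88,"slide":[-0.0436,-0.0037,0.0047],"rot":[0,0,0]},
  {"jaw":88,"slide":[-0.0436,-0.0037,0.0047],"rot":[0,0,0]},
  {"jaw":88,"slide":[-0.0436,-0.0037,0.0047],"rot":[0,0,0]},
  {"jaw":88,"slide":[-0.0436,-0.0037,0.0047],"rot":[0,0,0]},
  {"jaw":88,"slide":[0,0,0],"rot":[0,0,-0.0356]},
  {"jaw":88,"slide":[0,0,0],"rot":[0,0,-0.0356]},
  {"jaw":88,"slide":[0,0,0],"rot":[0,0,-0.0356]},
  {"jaw":88,"slide":[0,0,0],"rot":[0,0,-0.0356]},
])

```text
clock: 1.48
tcp_pos: [0.5643, 0.3202, 0.2599]
ee_rot: [-0.0, -0.024, 1.0, -0.0]
contact_force: [-0.4, -0.4, -0.0]
opening: 0.0878
grasp_force: 0.0
```

jog_arm([
  {"jaw":88,"slide":[0,0,0],"rot":[0,0,-0.0356]},
  {"jaw":88,"slide":[0,0,0],"rot":[0,0,0]},
  {"jaw":88,"slide":[0,0,0],"rot":[0,0,0]},
  {"jaw":88,"slide":[0,0,0],"rot":[0,0,0]},
])

```text
clock: 1.82
tcp_pos: [0.5642, 0.3204, 0.2603]
ee_rot: [-0.0, -0.075, 0.997, -0.0]
contact_force: [-0.2, -0.7, -0.3]
opening: 0.0878
grasp_force: 0.0
```

Run:
```python
from h import *
from bench import robot
s=robot.sense();p=robot.snapshot("wrist");p["s"]=s;pickle.dump(p,open("lid.pkl","wb"))
print(s["clock"],s["tcp_pos"],s["ee_rot"])
cv2.imwrite("pics/lid1.png",p["img"][:,:,::-1])
```

```text
1.8167 [0.56415585 0.32036867 0.2602952 ] [-1.49168540e-04 -7.54937117e-02  9.97146266e-01 -3.28437723e-05]
```

View pics/lid1.png

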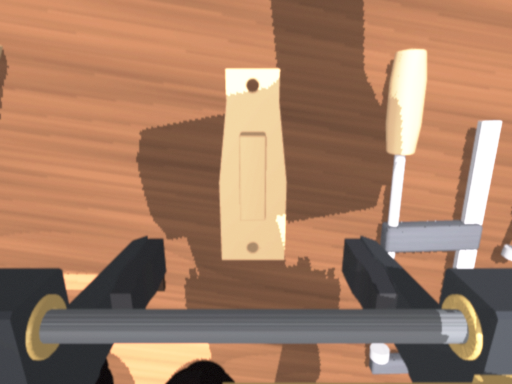

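The wrist picture shows the large lid, narrow end at the top (hole at 252,85) and wide end at the bottom (hole at 252,247), with the rib along the image's vertical. I'll fit the holes to subpixel accuracy.

```bash
cat >> h.py <<'E'
def blob(img,c,r=11,up=8):
    x,y=c;g=cv2.cvtColor(img,cv2.COLOR_RGB2GRAY)[y-r:y+r+1,x-r:x+r+1]
    G=cv2.resize(g,None,fx=up,fy=up,interpolation=cv2.INTER_CUBIC)
    th,_=cv2.threshold(G,0,255,cv2.THRESH_OTSU); B=(G<th).astype(np.uint8)
    n,l,st,ce=cv2.connectedComponentsWithStats(B)
    k=l[G.shape[0]//2,G.shape[1]//2]
    cs,_=cv2.findContours((l==k).astype(np.uint8),cv2.RETR_EXTERNAL,cv2.CHAIN_APPROX_NONE)
    e=cv2.fitEllipse(max(cs,key=len))
    f=lambda q:(np.array(q)+.5)/up-.5+np.array([x-r,y-r])
    return f(e[0]),np.array(e[1])/up,th,k
E
python3 - <<'E'
from h import *
p=pickle.load(open("lid.pkl","rb"));s=p["s"];R,t=wristRt(p,s)
Rt=q2R(s["ee_rot"])
P=[]
for c in [(252,247),(252,85)]:
    e=blob(p["img"],c);X=ray(p["K"],R,t,e[0],.03);P.append(X);print(e,X.round(4))
W,N=P;m=(W+N)/2;d=W-N
print("mid",m.round(4),"len",np.linalg.norm(d),"yaw",np.degrees(np.arctan2(d[1],d[0])))
d0=-Rt[:,0];print("toolyaw-180",np.degrees(np.arctan2(d0[1],d0[0])))
print("mid in tool",Rt.T@(m-s["tcp_pos"]))
c=p["img"][60:270,200:305];cv2.imwrite("pics/lidc.png",cv2.resize(c[:,:,::-1],None,fx=2.8,fy=2.8,interpolation=cv2.INTER_NEAREST))
E
```

```text
(array([252.20207977, 247.07901096]), array([10.47272682, 11.45899868]), 180.0, np.int32(1)) [0.6445 0.33   0.03  ]
(array([252.18106461,  85.33543873]), array([11.68158627, 13.56297207]), 173.0, np.int32(1)) [0.485  0.3059 0.03  ]
mid [0.5647 0.3179 0.03  ] len 0.16130546718569921 yaw 8.578701822365952
toolyaw-180 8.659180380563342
mid in tool [-0.00024322 -0.00249247  0.23029524]
```

View pics/lidc.png

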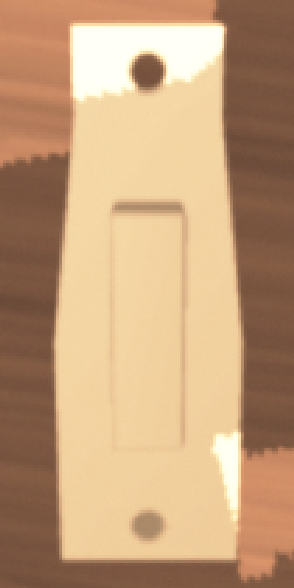

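jog_arm([
  {"jaw":60,"slide":[-0.0003,-0.0033,0.0333],"rot":[0,0,0]},
  {"jaw":60,"slide":[0,0,0.0333],"rot":[0,0,0]},
  {"jaw":60,"slide":[0,0,0.0333],"rot":[0,0,0]},
  {"jaw":60,"slide":[0,0,0.0333],"rot":[0,0,0]},
  {"jaw":50,"slide":[0,0,0.0333],"rot":[0,0,0]},
  {"jaw":50,"slide":[0,0,0.0333],"rot":[0,0,0]},
  {"jaw":50,"slide":[0,0,0.008],"rot":[0,0,0]},
  {"jaw":50,"slide":[0,0,0.008],"rot":[0,0,0]},
])

```text
clock: 2.53
tcp_pos: [0.5647, 0.3179, 0.0979]
ee_rot: [-0.001, -0.077, 0.997, -0.0]
contact_force: [0.1, 0.5, 0.8]
opening: 0.0503
grasp_force: 0.0
```

jog_arm([
  {"jaw":40,"slide":[0,0,0],"rot":[0,0,0]},
  {"jaw":30,"slide":[0,0,0],"rot":[0,0,0]},
  {"jaw":27,"slide":[0,0,0],"rot":[0,0,0]},
  {"jaw":15,"slide":[0,0,0],"rot":[0,0,0]},
  {"jaw":15,"slide":[0,0,0],"rot":[0,0,0]},
  {"jaw":15,"slide":[0,0,0],"rot":[0,0,0]},
  {"jaw":15,"slide":[0,0,0],"rot":[0,0,0]},
  {"jaw":15,"slide":[0,0,0],"rot":[0,0,0]},
], force=40)

```text
clock: 3.2
tcp_pos: [0.5651, 0.3182, 0.0998]
ee_rot: [0.001, -0.077, 0.997, 0.0]
contact_force: [-0.6, 0.6, 5.9]
opening: 0.0235
grasp_force: 40.0
```

jog_arm([
  {"jaw":15,"slide":[0,0,-0.008],"rot":[0,0,0]},
  {"jaw":15,"slide":[0,0,-0.015],"rot":[0,0,0]},
  {"jaw":15,"slide":[0,0,-0.03],"rot":[0,0,0]},
  {"jaw":15,"slide":[0,0,-0.04],"rot":[0,0,0]},
  {"jaw":15,"slide":[0,0,-0.04],"rot":[0,0,0]},
  {"jaw":15,"slide":[0,0,-0.04],"rot":[0,0,0]},
  {"jaw":15,"slide":[0,0,-0.02],"rot":[0,0,0]},
  {"jaw":15,"slide":[0,0,0],"rot":[0,0,0]},
])

```text
clock: 3.87
tcp_pos: [0.5654, 0.3182, 0.2481]
ee_rot: [0.004, -0.077, 0.997, 0.001]
contact_force: [0.4, -0.0, -1.7]
opening: 0.0238
grasp_force: 40.0
```

jog_arm([
  {"jaw":15,"slide":[0,0,0],"rot":[0,0,0]},
  {"jaw":15,"slide":[0,0,0],"rot":[0,0,0]},
  {"jaw":15,"slide":[0,0,0],"rot":[0,0,0]},
])

```text
clock: 4.12
tcp_pos: [0.5644, 0.3178, 0.2415]
ee_rot: [-0.002, -0.077, 0.997, -0.0]
contact_force: [-0.1, -0.9, -2.2]
opening: 0.0238
grasp_force: 40.0
```

Run:
```python
from h import *
from bench import robot
s=robot.sense();p=robot.snapshot("wrist");p["s"]=s;pickle.dump(p,open("held.pkl","wb"))
print({k:np.round(v,4).tolist() for k,v in s.items()})
cv2.imwrite("pics/held.png",p["img"][:,:,::-1])
```

```text
{'clock': 4.1167, 'joint_pos': [0.3304, 0.5983, 1.0986, -0.0, 1.4481, -1.3947], 'dq': [-0.0015, 0.0011, -0.0082, 0.0016, 0.0036, 0.001], 'tau': [0.0466, -56.6795, -23.1928, -0.0031, 0.0782, 0.0001], 'tcp_pos': [0.5644, 0.3178, 0.2415], 'ee_rot': [-0.0016, -0.0771, 0.997, -0.0004], 'contact_force': [-0.0563, -0.8663, -2.1857], 'moment': [0.0169, 0.0342, -0.0135], 'grasp_force': 39.9996, 'opening': 0.0238}
```

View pics/held.png

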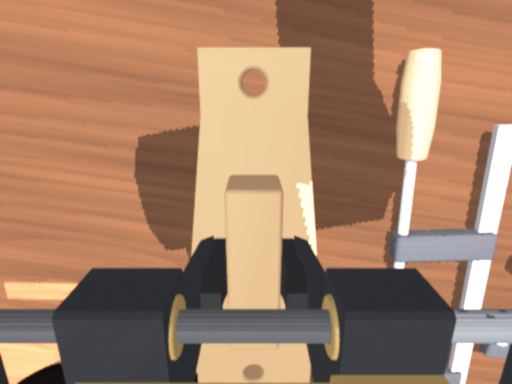

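In hand, both lid holes are visible: narrow at about (253,82) and wide at about (253,372), with the rib firmly in the fingers. Next I'll carry it to a spot beside the base, so the wrist camera sees the base on the left of the picture.

jog_arm([
  {"jaw":15,"slide":[0.004,-0.02,-0.003],"rot":[0,0,0]},
  {"jaw":15,"slide":[0.007,-0.04,-0.003],"rot":[0,0,0]},
  {"jaw":15,"slide":[0.007,-0.04,-0.003],"rot":[0,0,0]},
  {"jaw":15,"slide":[0.007,-0.04,-0.003],"rot":[0,0,0]},
  {"jaw":15,"slide":[0.007,-0.04,-0.003],"rot":[0,0,0]},
  {"jaw":15,"slide":[0.007,-0.04,-0.003],"rot":[0,0,0]},
  {"jaw":15,"slide":[0.007,-0.04,-0.003],"rot":[0,0,0]},
  {"jaw":15,"slide":[0.007,-0.04,-0.003],"rot":[0,0,0]},
])

```text
clock: 4.83
tcp_pos: [0.5595, 0.0874, 0.2611]
ee_rot: [-0.0, -0.077, 0.997, -0.0]
contact_force: [1.1, -1.3, -2.6]
opening: 0.0237
grasp_force: 40.0
```

jog_arm([
  {"jaw":15,"slide":[0.007,-0.04,0],"rot":[0,0,0]},
  {"jaw":15,"slide":[0.007,-0.04,0],"rot":[0,0,0]},
  {"jaw":15,"slide":[0.007,-0.04,0],"rot":[0,0,0]},
  {"jaw":15,"slide":[0.007,-0.04,0],"rot":[0,0,0]},
  {"jaw":15,"slide":[0.007,-0.04,0],"rot":[0,0,0]},
  {"jaw":15,"slide":[0.007,-0.04,0],"rot":[0,0,0]},
  {"jaw":15,"slide":[0.007,-0.04,0],"rot":[0,0,0]},
  {"jaw":15,"slide":[0.007,-0.04,0],"rot":[0,0,0]},
])

```text
clock: 5.5
tcp_pos: [0.5546, -0.1561, 0.261]
ee_rot: [-0.0, -0.077, 0.997, 0.0]
contact_force: [1.2, -0.5, -1.9]
opening: 0.0237
grasp_force: 40.0
```

jog_arm([
  {"jaw":15,"slide":[0.004,-0.02,0],"rot":[0,0,0]},
  {"jaw":15,"slide":[0,0,0],"rot":[0,0,0.0274]},
  {"jaw":15,"slide":[0,0,0],"rot":[0,0,0.0274]},
  {"jaw":15,"slide":[0,0,0],"rot":[0,0,0.0274]},
  {"jaw":15,"slide":[0,0,0],"rot":[0,0,0.0274]},
  {"jaw":15,"slide":[0,0,0],"rot":[0,0,0]},
  {"jaw":15,"slide":[0,0,0],"rot":[0,0,0]},
  {"jaw":15,"slide":[0,0,0],"rot":[0,0,0]},
])

```text
clock: 6.17
tcp_pos: [0.5547, -0.1693, 0.2612]
ee_rot: [-0.0, 0.094, 0.996, 0.0]
contact_force: [0.0, -0.4, -1.7]
opening: 0.0235
grasp_force: 40.0
```

Run:
```python
from h import *
from bench import robot
s=robot.sense();p=robot.snapshot("wrist");p["s"]=s;p["top"]=robot.snapshot("top");pickle.dump(p,open("base.pkl","wb"))
print({k:np.round(v,4).tolist() for k,v in s.items()})
cv2.imwrite("pics/base.png",cv2.resize(p["img"][:,:,::-1],(800,600),interpolation=cv2.INTER_CUBIC))
```

```text
{'clock': 6.1667, 'joint_pos': [-0.5002, 0.4647, 1.2825, 0.0, 1.3948, -1.8837], 'dq': [0.0007, 0.001, -0.0043, -0.0003, 0.0001, 0.0097], 'tau': [-0.042, -48.625, -22.3993, -0.036, 0.0619, 0.0144], 'tcp_pos': [0.5547, -0.1693, 0.2612], 'ee_rot': [-0.0002, 0.0935, 0.9956, 0.0001], 'contact_force': [0.0154, -0.3958, -1.6628], 'moment': [0.0616, 0.0152, 0.0436], 'grasp_force': 39.9995, 'opening': 0.0235}
```

View pics/base.png

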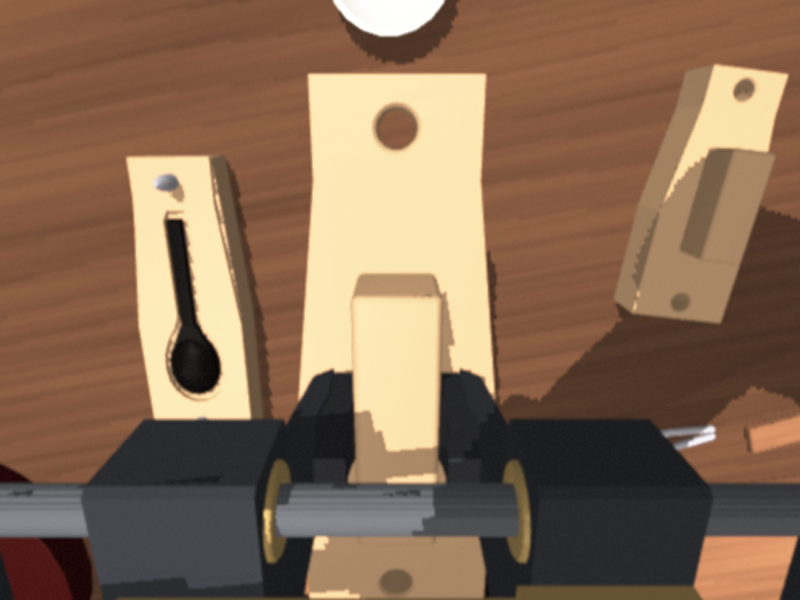

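The base sits on the left: narrow dowel at about (166,182) on the 800 px scale, wide dowel tip just hidden by the gripper at (202,419). I'll back off 40 mm outward to expose it.

jog_arm([
  {"jaw":15,"slide":[-0.027,0,0],"rot":[0,0,0]},
  {"jaw":15,"slide":[-0.027,0,0],"rot":[0,0,0]},
  {"jaw":15,"slide":[0,0,0],"rot":[0,0,0]},
  {"jaw":15,"slide":[0,0,0],"rot":[0,0,0]},
  {"jaw":15,"slide":[0,0,0],"rot":[0,0,0]},
])

```text
clock: 6.68
tcp_pos: [0.5941, -0.1768, 0.2611]
ee_rot: [-0.0, 0.094, 0.996, 0.0]
contact_force: [0.0, 0.6, -1.7]
opening: 0.0238
grasp_force: 40.0
```

Run:
```python
from h import *
from bench import robot
s=robot.sense();p=robot.snapshot("wrist");p["s"]=s;p["top"]=robot.snapshot("top");pickle.dump(p,open("base2.pkl","wb"))
print({k:np.round(s[k],4).tolist() for k in ("clock","tcp_pos","ee_rot")})
a=cv2.resize(p["img"][50:275,60:180,::-1],None,fx=2.6,fy=2.6,interpolation=cv2.INTER_CUBIC)
b=cv2.resize(p["top"]["img"][155:245,335:390,::-1],(int(55*6.5),585),interpolation=cv2.INTER_CUBIC)
cv2.imwrite("pics/base2.png",np.hstack([a,b]))
```

```text
{'clock': 6.6833, 'tcp_pos': [0.5941, -0.1768, 0.2611], 'ee_rot': [-0.0005, 0.0945, 0.9955, 0.0001]}
```

View pics/base2.png

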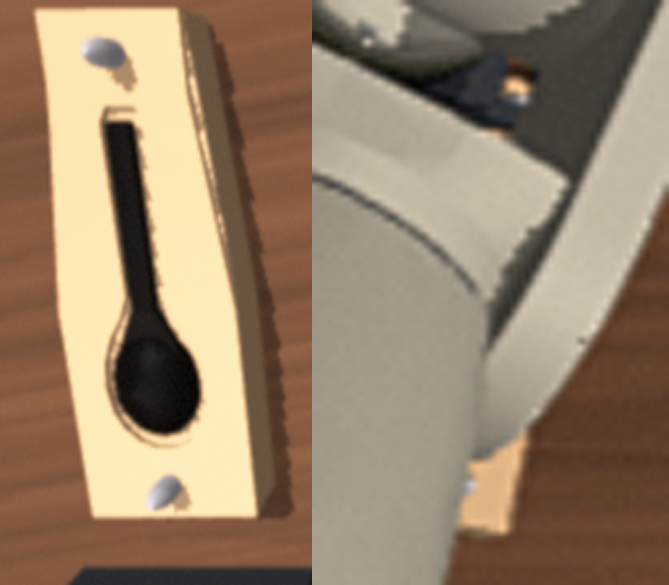

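The crop shows the base clearly: narrow dowel at about (103,53), wide dowel at about (164,493), and face corners at (35,10), (180,10), (257,518) and (93,518). The top camera is blocked by the arm.

Run:
```python
from h import *
p=pickle.load(open("base2.pkl","rb"));s=p["s"];R,t=wristRt(p,s);K=p["K"]
px=lambda x,y:(60+x/2.6-.3,50+y/2.6-.3)
f=lambda c,z:ray(K,R,t,px(*c),z)
tl,tr,br,bl=[f(c,.03) for c in [(35,10),(180,10),(257,518),(93,518)]]
W=(br+bl)/2;N=(tl+tr)/2;d=W-N
print("outline mid",((W+N)/2).round(4),"len",np.linalg.norm(d).round(4),"w",np.linalg.norm(br-bl).round(4),np.linalg.norm(tl-tr).round(4),"yaw",np.degrees(np.arctan2(d[1],d[0])).round(2))
a=f((164,493),.04);b=f((103,53),.04);e=a-b
print("dowel mid",((a+b)/2).round(4),"len",np.linalg.norm(e).round(4),"yaw",np.degrees(np.arctan2(e[1],e[0])).round(2))
Rt=q2R(s["ee_rot"])
for n in ("held","base2"):
    q=pickle.load(open(n+".pkl","rb"));H=q["hand_eye"]
    Ri=H[:3,:3].T;ti=-Ri@H[:3,3];P=[]
    for c in [(253,372),(253,82)]:
        e=blob(q["img"],c);P.append(ray(K,Ri,ti,e[0],.0698));print(n,e[0].round(2),e[1].round(1),e[2])
    d=P[0]-P[1];print("tool mid",((P[0]+P[1])/2).round(4),"len",np.linalg.norm(d).round(4),"ang",np.degrees(np.arctan2(-d[1],-d[0])).round(2))
x=-Rt[:,0];print("tool yaw",np.degrees(np.arctan2(x[1],x[0])),Rt.round(4))
```

```text
outline mid [ 0.5574 -0.3069  0.03  ] len 0.1904 w 0.0664 0.0489 yaw -10.71
dowel mid [ 0.5567 -0.3056  0.04  ] len 0.1603 yaw -10.56
held [252.85 371.91] [15.8 20.4] 167.0
held [252.9   82.01] [25.1 25.6] 159.0
tool mid [ 0.0013 -0.0014  0.0698] len 0.1606 ang 0.06
base2 [252.97 372.07] [16.2 20.7] 115.0
base2 [253.02  81.68] [25.1 25.2] 136.0
tool mid [ 0.0009 -0.0015  0.0698] len 0.1609 ang 0.05
tool yaw -10.841181661698474 [[-9.822e-01  1.881e-01 -9.000e-04]
 [ 1.881e-01  9.822e-01  4.000e-04]
 [ 9.000e-04  2.000e-04 -1.000e+00]]
```

jog_arm([
  {"jaw":15,"slide":[-0.0127,-0.0353,0],"rot":[0,0,0]},
  {"jaw":15,"slide":[-0.0127,-0.0353,0],"rot":[0,0,0]},
  {"jaw":15,"slide":[-0.0127,-0.0353,0],"rot":[0,0,0]},
  {"jaw":15,"slide":[-0.0127,-0.0353,0],"rot":[0,0,0]},
  {"jaw":15,"slide":[-0.0127,-0.0353,0],"rot":[0,0,0]},
  {"jaw":15,"slide":[0,0,0],"rot":[0,0,0]},
  {"jaw":15,"slide":[0,0,0],"rot":[0,0,0]},
  {"jaw":15,"slide":[0,0,0],"rot":[0,0,0]},
])

```text
clock: 7.45
tcp_pos: [0.6161, -0.3153, 0.2614]
ee_rot: [-0.0, 0.095, 0.996, 0.0]
contact_force: [0.0, -0.6, -1.6]
opening: 0.0236
grasp_force: 40.0
```

Run:
```python
from h import *
from bench import robot
s=robot.sense();p=robot.snapshot("wrist");p["s"]=s;pickle.dump(p,open("base3.pkl","wb"))
print({k:np.round(s[k],4).tolist() for k in ("clock","tcp_pos","ee_rot")})
cv2.imwrite("pics/base3.png",cv2.resize(p["img"][0:100,185:320,::-1],None,fx=5.9,fy=5.9,interpolation=cv2.INTER_CUBIC))
```

```text
{'clock': 7.45, 'tcp_pos': [0.6161, -0.3153, 0.2614], 'ee_rot': [-0.0002, 0.0947, 0.9955, 0.0003]}
```

View pics/base3.png

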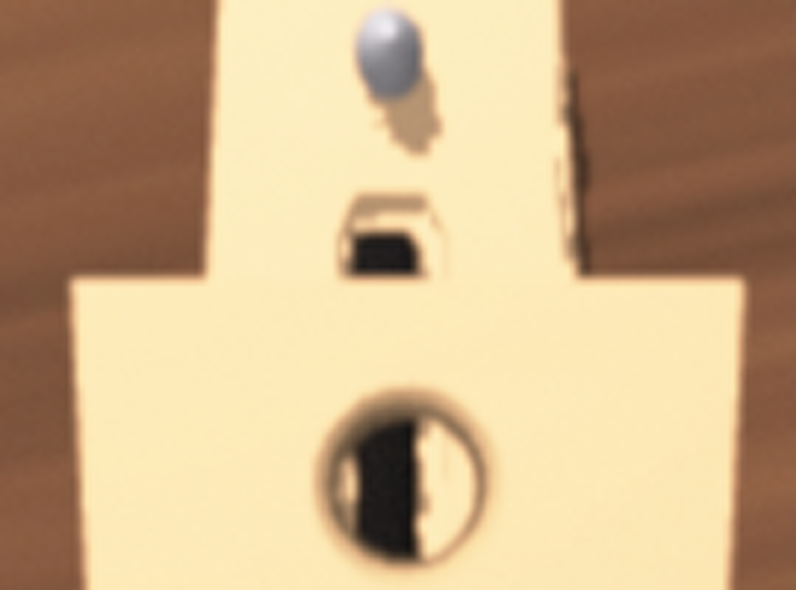

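The view shows both parts: the lid centre line at crop column about 406, the narrow dowel at (390,52), and the base edges centred at about 389, so a slight lateral offset remains. I'll work out the correction.

Run:
```python
from h import *
p=pickle.load(open("base3.pkl","rb"));s=p["s"];R,t=wristRt(p,s);K=p["K"];Rt=q2R(s["ee_rot"])
px=lambda x,y:(185+x/5.9-.4,y/5.9-.4)
T=lambda c,z:Rt.T@(ray(K,R,t,px(*c),z)-s["tcp_pos"])
# dowel silhouette vs model: tip z=.05 and foot z=.03 through a few assumptions
for z in (.03,.04,.05): print(z,T((390,52),z).round(4))
E1=(T((217,0),.03)+T((559,0),.03))/2;E2=(T((205,275),.03)+T((573,245),.03))/2
L=[T((217,0),.03),T((205,275),.03)];Rr=[T((559,0),.03),T((575,270),.03)]
print("edges",[x.round(4) for x in L+Rr],"centers y",E1.round(4),E2.round(4))
H=p["hand_eye"];Ri=H[:3,:3].T;ti=-Ri@H[:3,3]
for c in [(253,372),(253,82)]:
    e=blob(p["img"],c);print("hole",e[0],ray(K,Ri,ti,e[0],.0698).round(4),e[1])
# predicted image of dowel silhouette for candidate foot tool xy
tc=lambda X:(lambda q:(K@q/q[2])[:2])(Ri@X+ti)
for x in (.138,.139,.14,.141,.142):
    pts=[]
    for z,r in [(.03,.005),(.04,.005),(.045,.0043),(.048,.003),(.05,.0003)]:
        for a in np.linspace(0,2*np.pi,40): pts.append(tc(np.array([x+r*np.cos(a),-.0035+r*np.sin(a),s["tcp_pos"][2]-z])))
    pts=np.array(pts);q=(pts-[185,0]+.4)*5.9;print(x,q.min(0).round(),q.max(0).round())
```

```text
0.03 [ 0.1418 -0.0036  0.2315]
0.04 [ 0.1398 -0.0036  0.2215]
0.05 [ 0.1379 -0.0035  0.2115]
edges [array([ 0.1484, -0.0282,  0.2314]), array([ 0.1125, -0.0311,  0.2314]), array([0.1484, 0.0204, 0.2315]), array([0.1131, 0.0236, 0.2315])] centers y [ 0.1484 -0.0039  0.2315] [ 0.1145 -0.0039  0.2314]
hole [252.99380779 372.02472973] [-0.0795 -0.0015  0.0698] [16.15398216 20.56753922]
hole [249.36442089  81.64347744] [ 0.0813 -0.003   0.0698] [14.71255112 26.33235168]
0.138 [354.  23.] [426. 120.]
0.139 [354.  15.] [426. 113.]
0.14 [354.   7.] [426. 105.]
0.141 [354.  -2.] [426.  97.]
0.142 [354. -10.] [426.  89.]
```

jog_arm([
  {"jaw":15,"slide":[0.0263,-0.0008,0],"rot":[0,0,0]},
  {"jaw":15,"slide":[0.0263,-0.0008,0],"rot":[0,0,0]},
  {"jaw":15,"slide":[0.0263,-0.0008,0.01],"rot":[0,0,0]},
  {"jaw":15,"slide":[0,0,0.03],"rot":[0,0,0]},
  {"jaw":15,"slide":[0,0,0.04],"rot":[0,0,0]},
  {"jaw":15,"slide":[0,0,0.035],"rot":[0,0,0]},
  {"jaw":15,"slide":[0,0,0.0135],"rot":[0,0,0]},
  {"jaw":15,"slide":[0,0,0],"rot":[0,0,0]},
])

```text
clock: 8.17
tcp_pos: [0.5575, -0.3052, 0.1631]
ee_rot: [-0.002, 0.094, 0.996, 0.001]
contact_force: [-0.5, 0.0, -0.9]
opening: 0.0238
grasp_force: 40.0
```

jog_arm([
  {"jaw":15,"slide":[0,0,0],"rot":[0,0,0]},
  {"jaw":15,"slide":[0,0,0],"rot":[0,0,0]},
])

```text
clock: 8.33
tcp_pos: [0.5586, -0.3066, 0.167]
ee_rot: [0.001, 0.095, 0.996, -0.001]
contact_force: [0.4, 0.1, -1.1]
opening: 0.0236
grasp_force: 40.0
```

Run:
```python
from h import *
from bench import robot
s=robot.sense();p=robot.snapshot("wrist");p["s"]=s;pickle.dump(p,open("hov.pkl","wb"))
print({k:np.round(s[k],4).tolist() for k in ("clock","tcp_pos","ee_rot","contact_force")})
f=lambda a:cv2.resize(a[:,:,::-1],None,fx=7,fy=7,interpolation=cv2.INTER_CUBIC)
i=p["img"];cv2.imwrite("pics/hov.png",np.hstack([f(i[55:110,225:280]),f(i[345:384,225:280].repeat(1,0)) if 0 else f(np.pad(i[345:384,225:280],((0,16),(0,0),(0,0))))]))
K=p["K"];H=p["hand_eye"];Ri=H[:3,:3].T;ti=-Ri@H[:3,3]
tc=lambda X:(lambda q:(K@q/q[2])[:2])(Ri@X+ti)
h=s["tcp_pos"][2]
for sx in (1,-1):
  for z in (.05,.045,.04): 
    q=tc(np.array([.0008+sx*.0808,-.0015,h-z]));print(sx,z,q.round(1),((q-[225,55 if sx>0 else 345]+.4)*7).round())
```

```text
{'clock': 8.3333, 'tcp_pos': [0.5586, -0.3066, 0.167], 'ee_rot': [0.0014, 0.0946, 0.9955, -0.0009], 'contact_force': [0.4363, 0.1268, -1.131]}
1 0.05 [253.   82.1] [199. 193.]
1 0.045 [253.   82.2] [199. 193.]
1 0.04 [253.1  82.3] [199. 194.]
-1 0.05 [253.2 318.5] [ 200. -183.]
-1 0.045 [253.2 314. ] [ 200. -214.]
-1 0.04 [253.2 309.6] [ 200. -245.]
```

View pics/hov.png

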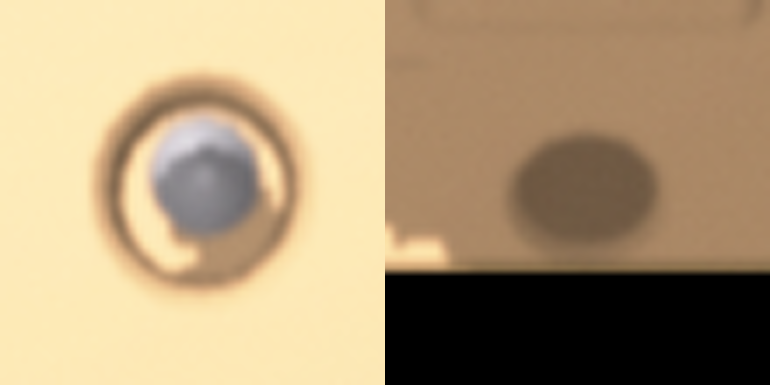

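Through the narrow hole, the dowel appears nearly centred, at (204,178) against a lower mouth at about (207,196). Part of that gap is the arm still swinging about 1 mm. I'll lower slowly with a 0.5 mm correction.

jog_arm([
  {"jaw":15,"slide":[0.0006,0,0],"rot":[0,0,0]},
  {"jaw":15,"slide":[0,0,0],"rot":[0,0,0]},
  {"jaw":15,"slide":[0,0,0.002],"rot":[0,0,0]},
  {"jaw":15,"slide":[0,0,0.003],"rot":[0,0,0]},
  {"jaw":15,"slide":[0,0,0.003],"rot":[0,0,0]},
  {"jaw":15,"slide":[0,0,0.003],"rot":[0,0,0]},
  {"jaw":15,"slide":[0,0,0.003],"rot":[0,0,0]},
  {"jaw":15,"slide":[0,0,0.003],"rot":[0,0,0]},
])

```text
clock: 9.05
tcp_pos: [0.5575, -0.3065, 0.1519]
ee_rot: [-0.0, 0.095, 0.995, 0.0]
contact_force: [0.6, 0.6, -2.2]
opening: 0.0234
grasp_force: 40.0
```

jog_arm([
  {"jaw":15,"slide":[0,0,0.003],"rot":[0,0,0]},
  {"jaw":15,"slide":[0,0,0.003],"rot":[0,0,0]},
  {"jaw":15,"slide":[0,0,0.003],"rot":[0,0,0]},
  {"jaw":15,"slide":[0,0,0],"rot":[0,0,0]},
  {"jaw":15,"slide":[0,0,0],"rot":[0,0,0]},
])

```text
clock: 9.47
tcp_pos: [0.5575, -0.3065, 0.1453]
ee_rot: [-0.0, 0.095, 0.995, 0.0]
contact_force: [-0.1, -0.1, -1.7]
opening: 0.0235
grasp_force: 40.0
```

jog_arm([
  {"jaw":15,"slide":[0,0,0.002],"rot":[0,0,0]},
  {"jaw":15,"slide":[0,0,0.002],"rot":[0,0,0]},
  {"jaw":15,"slide":[0,0,0.002],"rot":[0,0,0]},
  {"jaw":15,"slide":[0,0,0],"rot":[0,0,0]},
])

```text
clock: 9.8
tcp_pos: [0.5574, -0.3064, 0.1406]
ee_rot: [-0.0, 0.095, 0.995, 0.0]
contact_force: [0.0, 0.4, -2.4]
opening: 0.0241
grasp_force: 40.0
```

jog_arm([
  {"jaw":15,"slide":[0,0,0.002],"rot":[0,0,0]},
  {"jaw":15,"slide":[0,0,0.002],"rot":[0,0,0]},
  {"jaw":15,"slide":[0,0,0],"rot":[0,0,0]},
])

```text
clock: 10.05
tcp_pos: [0.5574, -0.3064, 0.1376]
ee_rot: [-0.0, 0.095, 0.995, 0.0]
contact_force: [-0.6, 0.1, -1.6]
opening: 0.0238
grasp_force: 40.0
```

No contact forces. Continuing down toward the seat at about 0.130.

jog_arm([
  {"jaw":15,"slide":[0,0,0.002],"rot":[0,0,0]},
  {"jaw":15,"slide":[0,0,0.002],"rot":[0,0,0]},
  {"jaw":15,"slide":[0,0,0],"rot":[0,0,0]},
  {"jaw":15,"slide":[0,0,0],"rot":[0,0,0]},
])

```text
clock: 10.38
tcp_pos: [0.5575, -0.3065, 0.1348]
ee_rot: [-0.0, 0.095, 0.995, 0.0]
contact_force: [-0.0, 0.7, -2.2]
opening: 0.0237
grasp_force: 40.0
```

jog_arm([
  {"jaw":15,"slide":[0,0,0.0013],"rot":[0,0,0]},
  {"jaw":15,"slide":[0,0,0.0013],"rot":[0,0,0]},
  {"jaw":15,"slide":[0,0,0],"rot":[0,0,0]},
  {"jaw":15,"slide":[0,0,0],"rot":[0,0,0]},
])

```text
clock: 10.72
tcp_pos: [0.5575, -0.3065, 0.133]
ee_rot: [-0.0, 0.095, 0.995, 0.0]
contact_force: [0.4, 0.3, -2.6]
opening: 0.0234
grasp_force: 40.0
```

jog_arm([
  {"jaw":15,"slide":[0,0,0.0013],"rot":[0,0,0]},
  {"jaw":15,"slide":[0,0,0.0013],"rot":[0,0,0]},
  {"jaw":15,"slide":[0,0,0],"rot":[0,0,0]},
  {"jaw":15,"slide":[0,0,0],"rot":[0,0,0]},
])

```text
clock: 11.05
tcp_pos: [0.5575, -0.3065, 0.131]
ee_rot: [-0.0, 0.095, 0.995, 0.0]
contact_force: [-0.4, -1.1, -2.5]
opening: 0.0239
grasp_force: 40.0
```

jog_arm([
  {"jaw":15,"slide":[0,0,0.0007],"rot":[0,0,0]},
  {"jaw":15,"slide":[0,0,0.0007],"rot":[0,0,0]},
  {"jaw":15,"slide":[0,0,0],"rot":[0,0,0]},
  {"jaw":15,"slide":[0,0,0],"rot":[0,0,0]},
])

```text
clock: 11.38
tcp_pos: [0.5575, -0.3065, 0.1301]
ee_rot: [0.0, 0.095, 0.995, -0.0]
contact_force: [-0.5, 0.1, -1.1]
opening: 0.0238
grasp_force: 40.0
```

jog_arm([
  {"jaw":15,"slide":[0,0,0.0007],"rot":[0,0,0]},
  {"jaw":15,"slide":[0,0,0.0007],"rot":[0,0,0]},
  {"jaw":15,"slide":[0,0,0],"rot":[0,0,0]},
  {"jaw":15,"slide":[0,0,0],"rot":[0,0,0]},
])

```text
clock: 11.72
tcp_pos: [0.5575, -0.3065, 0.1299]
ee_rot: [0.0, 0.095, 0.995, -0.0]
contact_force: [-2.8, 1.0, 4.7]
opening: 0.024
grasp_force: 40.0
```

jog_arm([
  {"jaw":15,"slide":[0,0,0.0007],"rot":[0,0,0]},
  {"jaw":15,"slide":[0,0,0],"rot":[0,0,0]},
  {"jaw":15,"slide":[0,0,0],"rot":[0,0,0]},
  {"jaw":15,"slide":[0,0,0],"rot":[0,0,0]},
])

```text
clock: 12.05
tcp_pos: [0.5575, -0.3065, 0.1299]
ee_rot: [0.0, 0.095, 0.995, -0.0]
contact_force: [-3.2, 2.8, 9.4]
opening: 0.0237
grasp_force: 40.0
```

jog_arm([
  {"jaw":15,"slide":[0,0,0.0007],"rot":[0,0,0]},
  {"jaw":15,"slide":[0,0,0],"rot":[0,0,0]},
  {"jaw":15,"slide":[0,0,0],"rot":[0,0,0]},
  {"jaw":15,"slide":[0,0,0],"rot":[0,0,0]},
  {"jaw":15,"slide":[0,0,0],"rot":[0,0,0]},
  {"jaw":15,"slide":[0,0,0],"rot":[0,0,0]},
])

```text
clock: 12.55
tcp_pos: [0.5575, -0.3065, 0.1299]
ee_rot: [0.001, 0.095, 0.996, -0.0]
contact_force: [-4.8, 3.1, 12.4]
opening: 0.0235
grasp_force: 40.0
```

Run:
```python
from h import *
from bench import robot
s=robot.sense();p=robot.snapshot("wrist");sc=robot.snapshot("scene")["img"]
print({k:np.round(s[k],4).tolist() for k in ("clock","tcp_pos","ee_rot","contact_force","moment","grasp_force")})
a=cv2.resize(p["img"][20:150,190:320,::-1],(390,390),interpolation=cv2.INTER_CUBIC)
b=cv2.resize(sc[120:250,70:200,::-1],(390,390),interpolation=cv2.INTER_CUBIC)
cv2.imwrite("pics/fin.png",np.hstack([a,b]))
```

```text
{'clock': 12.55, 'tcp_pos': [0.5575, -0.3065, 0.1299], 'ee_rot': [0.0006, 0.0947, 0.9955, -0.0005], 'contact_force': [-4.8292, 3.1088, 12.3809], 'moment': [0.6068, 0.7624, 0.0488], 'grasp_force': 40.0029}
```

View pics/fin.png

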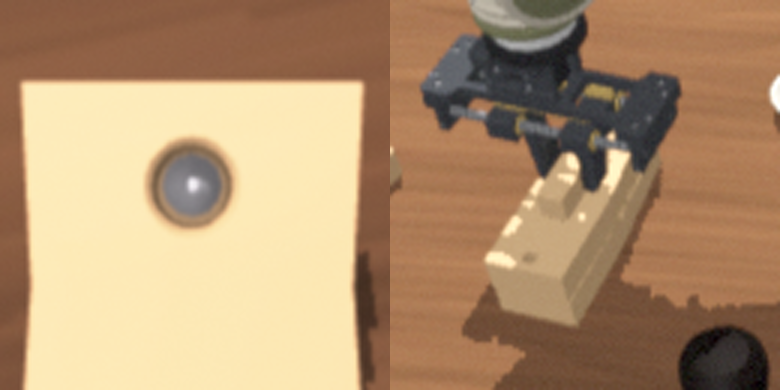

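The dowel is centred in the narrow hole, the mating faces are closed, and the push is about 14 N with the grip holding. I'm handing it in.

```bash
python3 -c "
from bench import robot
print(robot.close_job())"
```

```text
the job is handed in; nothing more can be done
None
```

The large top half is down on both dowels, wide end over wide end; I handed the job in still gripping it at 40 N and pressing with about 14 N (roughly 1.5 kilos), but no pass or fail came back.

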